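Put the stamping set back in its caddy

ROBOT

A 6-joint arm with a two-finger parallel gripper is mounted at the origin on the work surface. World frame = base frame: x ahead of the robot, y to its left, z up, the work surface at z = 0. Lengths are in m, angles in rad, forces in N, time in s.
With the tool pointing down it reaches from about 0.375 to 0.975 m from the base axis. Payload 3.8 kg.
Tool frame: the origin (TCP) lies on the centre line of the jaws, within the pads' length; the fingertips stand 14 mm ahead of it and the grasp point (between the pads) lies 5 mm behind it; z points along the fingers, x is the direction in which the jaws open and shut, and the axes are right-handed (so a half turn about z gives the same grasp; the last joint's range is limited). The gripper opens to 85 mm and grips with 20 to 120 N. Pads are 22 mm wide; open, the fingers measure 114 mm over their backs; the gripper's body (76 mm by 85 mm) begins 54 mm behind the grasp point. The pads swing forward as they close: fully open they stand 13 mm farther back than shut.
Start: joints at [-1.299, 0.264, 1.604, -0, 1.274, -0.037], TCP at [0.205, -0.643, 0.245] pointing down, gripper open.
Joint ranges: [-2.63, 2.63], [-0.94, 2.18], [0.31, 2.57], [-1.31, 4.45], [0, 2.66], [-2.55, 2.55]. Speed limits (rad/s): [2.57, 2.57, 3.14, 3.14, 3.14, 3.14].

INTERFACE

Orientations are given as a rotation vector (axis times angle).
In Python, from workcell import bot gives the robot as it stands. The module is installed in compiled form; this text tells all that it offers.
- The arm moves only by the tool arm_command, never from a script. Its argument "steps" is one flat list of numbers, 7 for each row, row after row: the shift along the tool's x, y, z in units of 30 mm (1.0 is 30 mm), then the turn, a rotation vector about the tool's x, y, z in units of 6 degrees (1.0 is 6 degrees), then the opening, from 0 (shut) to 1 (fully open). In form: [tx, ty, tz, ax, ay, az, fingers, tx, ty, tz, ax, ay, az, fingers, ...]. A call has 1 to 10 rows; each row shifts and turns the commanded pose from where the row before left it, along the tool's axes as they then stand; what a row does not reach is not made up. A row lasts 1/8 s, in which the tool goes at most 62.5 mm and 10.7 degrees, less where a joint would pass 70% of its speed; a pose out of reach is approached as far as the arm can. A call is refused whole if a number of a shift passes 1 or a number of a turn 1, either way. A call with a gripper value outside its range is refused whole. The fingers move at their own pace and stop on an object; "squeeze" is the grip in N (left out, the last holds). Time passes only in rows, so rows that do not move let the fingers close. It gives the time, the measured TCP pose, the force and the opening at its end, in the units of the state.
- bot.read_state(): the state, without advancing time (a new reading comes with each control period).
- bot.read_camera(name): name is "scene" or "top"; returns a dict with "img" (400x640x3 uint8, red, green, blue), "camera_matrix" (3x3 intrinsics, pixels), "pose" (4x4, takes a point from camera to world coordinates). Camera axes: x right, y down, z forward; pixel columns grow to the right and rows downward; lengths in m; the calibration is good to about 2 mm. A picture is of the moment at which its call begins. There is no depth.
- bot.finish_job(): hands the job in, once; it reports no verdict.
The state is a dict: "time": time; "q": joint angles; "joint_vel": joint speeds; "joint_torque": joint torques, N m; "tool_pos": TCP position; "tcp_rot": TCP orientation; "wrist_force": force on the tool from outside, world axes, zero at the start; "torque": the same for the moment, N m; "width": opening from 0.0 (shut) to 1.0 (fully open).
Only numpy, scipy, OpenCV 4.12 (cv2) and the standard library are available. Lean on these libraries where they do the work, as an engineer would, in place of code of your own. Each camera call takes 0.05 s, during which the arm holds its last target.

TASK

Put the red, yellow and green sleeved punches back into the caddy, each lying flat on the floor of the bay lined in its own colour; set them down, do not drop them. The white and the purple sleeved punches belong to another set: leave them, the mallet and the steel block where they are.

Things in the scene. Friction and masses are not known exactly. Their poses are not given: they have to be found in the camera images.
- punch_red: Stamping punch lying on the table: steel bar 105 x 12 x 12 mm with a square red plastic grip sleeve, 50 mm long and 20 x 20 mm, around its middle; 0.13 kg. It rests on the sleeve: its origin, the centre of the bar, is 10 mm above what it lies on. Own x along the bar (starts within 0.75 rad of world x), z up. Grip across the sleeve (20 mm). Belongs in the bay lined in red.
- punch_yellow: Stamping punch lying on the table: steel bar 105 x 12 x 12 mm with a square yellow plastic grip sleeve, 50 mm long and 20 x 20 mm, around its middle; 0.13 kg. It rests on the sleeve: its origin, the centre of the bar, is 10 mm above what it lies on. Own x along the bar (starts within 0.75 rad of world x), z up. Grip across the sleeve (20 mm). Belongs in the bay lined in yellow.
- punch_green: Stamping punch lying on the table: steel bar 105 x 12 x 12 mm with a square green plastic grip sleeve, 50 mm long and 20 x 20 mm, around its middle; 0.13 kg. It rests on the sleeve: its origin, the centre of the bar, is 10 mm above what it lies on. Own x along the bar (starts within 0.75 rad of world x), z up. Grip across the sleeve (20 mm). Belongs in the bay lined in green.
- punch_white: Stamping punch lying on the table: steel bar 105 x 12 x 12 mm with a square white plastic grip sleeve, 50 mm long and 20 x 20 mm, around its middle; 0.13 kg. It rests on the sleeve: its origin, the centre of the bar, is 10 mm above what it lies on. Own x along the bar (starts within 0.75 rad of world x), z up. Grip across the sleeve (20 mm). Has no bay: leave it.
- punch_purple: Stamping punch lying on the table: steel bar 105 x 12 x 12 mm with a square purple plastic grip sleeve, 50 mm long and 20 x 20 mm, around its middle; 0.13 kg. It rests on the sleeve: its origin, the centre of the bar, is 10 mm above what it lies on. Own x along the bar (starts within 0.75 rad of world x), z up. Grip across the sleeve (20 mm). Has no bay: leave it.
- bay_red: Fixed open blue bay, red floor liner, red tab on one short end. One of three side by side (82 mm pitch, order varies) in a grey caddy on the table. Outside 138 x 80 mm, inside 130 x 72, walls 4 thick. Origin: centre of its underside, 4 mm above the table; inner floor 6 mm, wall tops 24 mm above the origin. Own x along the length, y across, z up.
- bay_yellow: Fixed open blue bay, yellow floor liner, yellow tab on one short end. One of three side by side (82 mm pitch, order varies) in a grey caddy on the table. Outside 138 x 80 mm, inside 130 x 72, walls 4 thick. Origin: centre of its underside, 4 mm above the table; inner floor 6 mm, wall tops 24 mm above the origin. Own x along the length, y across, z up.
- bay_green: Fixed open blue bay, green floor liner, green tab on one short end. One of three side by side (82 mm pitch, order varies) in a grey caddy on the table. Outside 138 x 80 mm, inside 130 x 72, walls 4 thick. Origin: centre of its underside, 4 mm above the table; inner floor 6 mm, wall tops 24 mm above the origin. Own x along the length, y across, z up.
- mallet: Small mallet lying on the table beyond the punches, to be left alone: wooden handle 20 mm thick and 220 mm long, head with amber plastic faces 34 mm in diameter and 102 mm long across the handle. Origin on the table under the handle, the head's centre 75 mm along own x, the handle's end at -160 mm; nothing is higher than 36 mm.
- bench_block: Polished steel bench block, 75 x 75 x 25 mm, 0.95 kg, lying on the table, to be left alone. Origin: centre of its underside.
Not all that is in view belongs to the job. Leave any black or pink look-alike of the punch_green alone. What is shaped like the punch_red but brown or pink is not meant.

How it is judged:
At the end, for the whole second after the job is handed in: Red, yellow and green punches released, at rest and level (0.12 rad) on the floor of their own bays: centre within 22 mm along and 32 mm across of the bay middle, 10-22 mm above its origin. White and purple punches, mallet and block within 25 mm of their starts (x of punch_red in the frame of bay_red between -0.022 and 0.022 m and y of punch_red in the frame of bay_red between -0.032 and 0.032 m and z of punch_red in the frame of bay_red between 0.01 and 0.022 m and angle between punch_red's own x axis and vertical between 1.45 and 1.69 rad and linear speed of each of punch_red, punch_yellow, punch_green below 0.02 m/s and angular speed of each of punch_red, punch_yellow, punch_green below 0.3 rad/s and contact force between each of punch_red, punch_yellow, punch_green and the fingers below 0.05 N and x of punch_yellow in the frame of bay_yellow between -0.022 and 0.022 m and y of punch_yellow in the frame of bay_yellow between -0.032 and 0.032 m and z of punch_yellow in the frame of bay_yellow between 0.01 and 0.022 m and angle between punch_yellow's own x axis and vertical between 1.45 and 1.69 rad and x of punch_green in the frame of bay_green between -0.022 and 0.022 m and y of punch_green in the frame of bay_green between -0.032 and 0.032 m and z of punch_green in the frame of bay_green between 0.01 and 0.022 m and angle between punch_green's own x axis and vertical between 1.45 and 1.69 rad and distance of each of punch_white, punch_purple, mallet, bench_block from where it was at the start of the episode below 0.025 m); the robot touches nothing.
It fails at once if a look-alike, the mallet or the block is moved by more than 25 mm (distance of any of punch_white, punch_purple, mallet, bench_block from where it was at the start of the episode above 0.025 m).
It fails at once if a punch is dropped: it falls out of the fingers' hold faster than 0.9 m/s (about 40 mm of free fall) ((linear speed of punch_red above 0.9 m/s and contact force between punch_red and the fingers below 0.05 N) or (linear speed of punch_yellow above 0.9 m/s and contact force between punch_yellow and the fingers below 0.05 N) or (linear speed of punch_green above 0.9 m/s and contact force between punch_green and the fingers below 0.05 N)).
It also fails if it takes over 86 s, if anything falls off the work surface, if the arm or the gripper's body presses on something with over 40 N, if the wrist force passes 120 N, or if a joint passes its speed limit or range.

## Working session

There is one attempt and no reset: what is moved stays moved. The work goes in short steps, Python scripts to look and compute and a tool call to move; the robot and the scene stay as the last step left them, time stands still between calls to the robot, and variables do not carry over. Pictures are saved under pics/ and viewed, and the job is handed in when it is done.

Besides the shell and the picture viewer there is one more tool, called after "Emit:" in YAML: its name, and indented under it one key for each argument. arm_command: Moves the arm, as the interface text tells. Its arguments: {"type":"object","properties":{"steps":{"type":"array","items":{"type":"number"}},"squeeze":{"type":"number"}},"required":["steps"]}

```bash
mkdir -p pics; python3 - <<'E'
from workcell import bot
import cv2
s=bot.read_state();print(s)
for n in("scene","top"):
    c=bot.read_camera(n);cv2.imwrite(f"pics/{n}0.png",c["img"][:,:,::-1]);print(n,c["camera_matrix"].tolist(),c["pose"].round(4).tolist())
E
```

```text
{'time': 0.0, 'q': array([-1.29888432e+00,  2.64764776e-01,  1.60539764e+00,  1.23736289e-05,
        1.27371483e+00, -3.69168272e-02]), 'joint_vel': array([ 0.00050579,  0.0004231 , -0.00099651, -0.00275777, -0.00023315,
       -0.00062851]), 'joint_torque': array([ 6.40634371e-04, -5.15105760e+01, -3.67317688e+01, -2.12024923e-05,
        1.27482330e-02, -2.43419390e-05]), 'tool_pos': array([ 0.20496022, -0.64237814,  0.24394141]), 'tcp_rot': array([-2.53551692,  1.85251285,  0.00280474]), 'wrist_force': array([0.6468353 , 0.78294268, 0.3346246 ]), 'torque': array([-0.00894262,  0.02059643, -0.03706596]), 'width': 0.9982434436192638}
scene [[465.93954538340535, 0.0, 318.1482105073106], [0.0, 465.93954538340535, 194.74489882325074], [0.0, 0.0, 1.0]] [[0.6243, 0.6515, -0.431, 1.1201], [0.7811, -0.5314, 0.328, -0.4949], [-0.0153, -0.5414, -0.8406, 1.13], [0.0, 0.0, 0.0, 1.0]]
top [[475.48933219052765, 0.0, 320.37534440093697], [0.0, 475.48933219052765, 198.57242512518485], [0.0, 0.0, 1.0]] [[-0.0005, -0.9951, 0.0986, 0.4215], [-1.0, 0.0011, 0.0057, -0.0706], [-0.0058, -0.0986, -0.9951, 1.2775], [0.0, 0.0, 0.0, 1.0]]
```

View pics/top0.png

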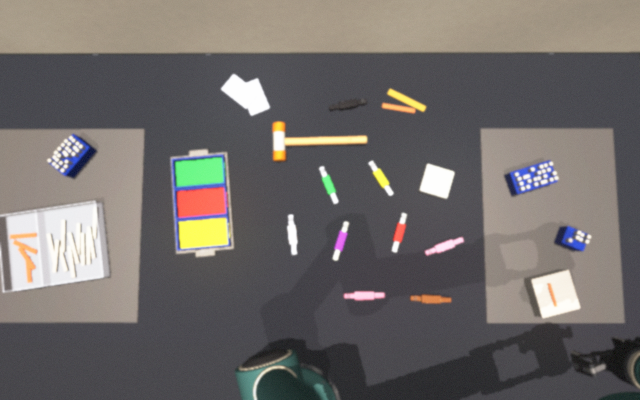

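View pics/scene0.png

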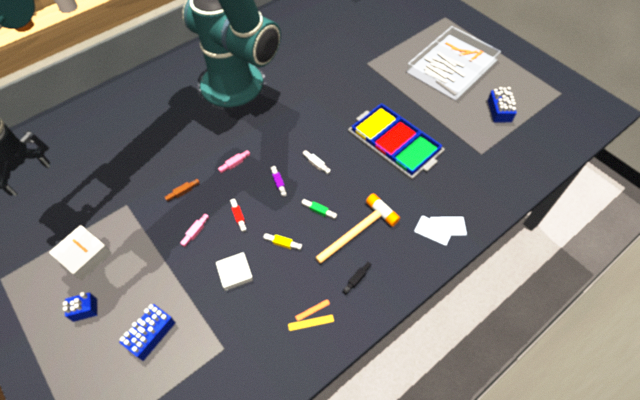

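```bash
cat > h.py <<'E'
from workcell import bot
import cv2,numpy as np
from scipy.spatial.transform import Rotation as Ro
def ray(c,uv,z):
    K,T=c["camera_matrix"],c["pose"]
    p=cv2.undistortPoints(np.array(uv,float).reshape(-1,1,2),K,None).reshape(-1,2)
    d=np.c_[p,np.ones(len(p))]@T[:3,:3].T
    return T[:3,3]+d*((z-T[2,3])/d[:,2])[:,None]
HUE={"red":(174,6),"yellow":(24,34),"green":(50,80),"blue":(105,130)}
def mask(c,n,smin=120,vmin=60):
    h=cv2.cvtColor(c["img"],cv2.COLOR_RGB2HSV);lo,hi=HUE[n];H=h[...,0]
    m=((H>=lo)&(H<=hi)) if lo<hi else ((H>=lo)|(H<=hi))
    return (m&(h[...,1]>smin)&(h[...,2]>vmin)).astype(np.uint8)
def blobs(c,n,amin=30):
    k,l,st,ce=cv2.connectedComponentsWithStats(mask(c,n),connectivity=8)
    return [(st[i],ce[i],l==i) for i in range(1,k) if st[i][4]>=amin]
def axis(c,m,z):
    v,u=np.nonzero(m);P=ray(c,np.c_[u,v],z)[:,:2];o=P.mean(0);w,V=np.linalg.eigh(np.cov((P-o).T))
    a=V[:,1];return o,np.degrees(np.arctan2(a[1],a[0])),2*np.sqrt(3*w)
def tool():
    s=bot.read_state();R=Ro.from_rotvec(s["tcp_rot"]).as_matrix()
    print("t%.2f"%s["time"],"p",s["tool_pos"].round(4),"jaw deg %.1f"%np.degrees(np.arctan2(R[1,0],R[0,0])),"zax",R[:,2].round(3),"w %.3f"%s["width"],"F",s["wrist_force"].round(1));return s,R
def to(p,phi=None,s=None):
    s,R=tool()
    if phi is not None:
        cur=np.degrees(np.arctan2(R[1,0],R[0,0]));d=(phi-cur+90)%180-90
        c,q=np.cos(np.radians(cur+d)),np.sin(np.radians(cur+d))
        print("turn az units",-d/6,"deg",d)
        R=np.array([[c,q,0],[q,-c,0],[0,0,-1]]).T
    print("shift units after turn",(R.T@(np.array(p)-s["tool_pos"])/0.03).round(2))
E
python3 - <<'E'
from h import *
for n in("top","scene"):
    c=bot.read_camera(n)
    for k in("red","yellow","green","blue"):
        for st,ce,m in blobs(c,k):
            z=0.02 if st[4]<400 else 0.01
            o,a,L=axis(c,m,z);print(n,k,st[4],ce.round(0),"xy",o.round(4),"ang %.1f"%a,L.round(3), cv2.minAreaRect(np.argwhere(m)[:,::-1].astype(np.float32)))
E
```

```text
top red 1180 [200. 202.] xy [0.5391 0.2587] ang 95.0 [0.068 0.126] ((200.286865234375, 201.65574645996094), (25.078401565551758, 47.169124603271484), 84.80557250976562)
top red 170 [399. 232.] xy [ 0.4568 -0.2707] ang 162.3 [0.026 0.047] ((399.0307922363281, 232.05384826660156), (9.559931755065918, 18.681333541870117), 15.255120277404785)
top yellow 197 [406. 100.] xy [ 0.8154 -0.296 ] ang 62.7 [0.014 0.106] ((406.10003662109375, 99.80000305175781), (39.35479736328125, 4.919349193572998), 26.56505012512207)
top yellow 32 [278. 126.] xy [0.7418 0.0509] ang 161.4 [0.011 0.021] ((278.0, 126.5), (7.0, 4.0), 90.0)
top yellow 30 [279. 154.] xy [0.6669 0.0485] ang 172.6 [0.012 0.02 ] ((279.0, 154.0), (6.0, 4.0), 90.0)
top yellow 168 [381. 178.] xy [ 0.6016 -0.2239] ang -149.4 [0.026 0.047] ((380.6153564453125, 177.92306518554688), (18.30510711669922, 9.429903030395508), 56.30992889404297)
top yellow 1201 [202. 233.] xy [0.4567 0.2517] ang 95.3 [0.068 0.125] ((202.09017944335938, 232.4918212890625), (25.62161636352539, 47.16912078857422), 84.80557250976562)
top green 1193 [199. 171.] xy [0.6
[... 2930 characters left out ...]
232299805)
scene blue 382 [499. 111.] xy [0.6658 0.5835] ang 156.0 [0.062 0.119] ((497.61187744140625, 109.71083068847656), (34.9977912902832, 21.544511795043945), 42.397438049316406)
scene blue 781 [400. 134.] xy [0.5292 0.2804] ang -176.6 [0.185 0.277] ((396.1495361328125, 136.3023681640625), (84.05094146728516, 42.24098587036133), 37.116859436035156)
scene blue 505 [ 83. 308.] xy [ 0.4367 -0.7215] ang -138.0 [0.064 0.07 ] ((80.1470718383789, 306.5882568359375), (24.01102638244629, 33.46991729736328), 75.96376037597656)
scene blue 850 [151. 335.] xy [ 0.6037 -0.6204] ang 107.2 [0.071 0.117] ((147.6896514892578, 331.7758483886719), (29.06740379333496, 52.908546447753906), 40.23635482788086)
```

```bash
python3 - <<'E'
from h import *
to([.457,-.272,.10],74)
E
```

```text
t0.20 p [ 0.2051 -0.6427  0.2444] jaw deg -72.3 zax [-0.     0.001 -1.   ] w 1.001 F [ 0.2  0.3 -0.2]
turn az units 5.615600888195881 deg -33.693605329175284
shift units after turn [-14.19  -4.67   4.81]
```

Emit:
arm_command:
  steps: [0,0,0.4,0,0,0.95,1,0,0,0.4,0,0,0.95,1,0,0,0.4,0,0,0.95,1,0,0,0.4,0,0,0.95,1,0,0,0.4,0,0,0.95,1,0,0,0.4,0,0,0.85,1,-0.95,-0.3,0,0,0,0,1,-0.95,-0.3,0,0,0,0,1,-0.95,-0.3,0,0,0,0,1,-0.95,-0.3,0,0,0,0,1]
  squeeze: 50

```text
time: 1.45
tool_pos: [0.2714, -0.5423, 0.173]
tcp_rot: [-1.892, 2.508, 0.001]
wrist_force: [0.1, 0.1, -0.0]
width: 1.0
```

Emit:
arm_command:
  steps: [-0.95,-0.3,0,0,0,0,1,-0.95,-0.3,0,0,0,0,1,-0.95,-0.3,0,0,0,0,1,-0.95,-0.3,0,0,0,0,1,-0.95,-0.3,0,0,0,0,1,-0.95,-0.3,0,0,0,0,1,-0.95,-0.3,0,0,0,0,1,-0.95,-0.3,0,0,0,0,1,-0.95,-0.3,0,0,0,0,1,-0.95,-0.3,0,0,0,0,1]

```text
time: 2.7
tool_pos: [0.436, -0.2929, 0.1732]
tcp_rot: [1.893, -2.507, -0.0]
wrist_force: [-0.0, 0.2, -1.3]
width: 0.999
```

```bash
python3 - <<'E'
from h import *
to([.457,-.272,.10],74)
c=bot.read_camera("top");cv2.imwrite("pics/a.png",cv2.resize(c["img"][150:310,250:500,::-1],None,fx=3,fy=3))
E
```

```text
t2.70 p [ 0.436  -0.2929  0.1732] jaw deg -105.9 zax [-0.  0. -1.] w 0.999 F [-0.   0.2 -1.3]
turn az units 0.01529529254382093 deg -0.09177175526292558
shift units after turn [-0.86 -0.48  2.44]
```

View pics/a.png

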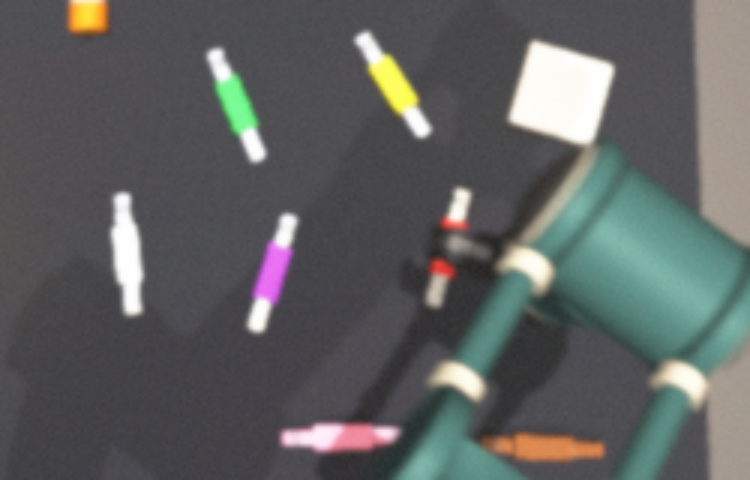

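Emit:
arm_command:
  steps: [-0.86,-0.48,0.9,0,0,-0.2,1,0,0,0.9,0,0,0,0.7,0,0,0.9,0,0,0,0.6,0,0,0.9,0,0,0,0.6,0,0,0.9,0,0,0,0.6,0,0,0.67,0,0,0,0.6,0,0,0,0,0,0,0.6,0,0,0,0,0,0,0,0,0,0,0,0,0,0,0,0,0,0,0,0,0]

```text
time: 4.0
tool_pos: [0.4577, -0.2738, 0.0197]
tcp_rot: [-1.918, 2.487, -0.004]
wrist_force: [-0.3, -0.2, 4.0]
width: 0.218
```

Emit:
arm_command:
  steps: [0,0,0,0,0,0,0,0,0,0,0,0,0,0,0,0,0,0,0,0,0]

```text
time: 4.38
tool_pos: [0.4577, -0.2738, 0.0196]
tcp_rot: [-1.918, 2.487, -0.004]
wrist_force: [-0.8, 0.3, 6.1]
width: 0.218
```

```bash
python3 - <<'E'
from h import *
to([.537,.256,.10],5.2)
E
```

```text
t4.38 p [ 0.4577 -0.2738  0.0196] jaw deg -104.7 zax [ 0.002 -0.002 -1.   ] w 0.218 F [-0.8  0.3  6.1]
turn az units 11.682147489862464 deg -70.09288493917478
shift units after turn [-4.23 17.35 -2.68]
```

Emit:
arm_command:
  steps: [0,0,-0.5,0,0,0,0,0,0,-0.9,0,0,0,0,0,0,-0.9,0,0,-1,0,0,0,-0.7,0,0,-1,0,0,0,0,0,0,-1,0,0,0,0,0,0,-1,0,0,0,0,0,0,-1,0,0,0,0,0,0,-1,0,0,0,0,0,0,-1,0,0,0,0,0,0,-1,0]

```text
time: 5.62
tool_pos: [0.4563, -0.2728, 0.1086]
tcp_rot: [-2.767, 1.487, 0.0]
wrist_force: [0.1, -0.8, -0.8]
width: 0.217
```

Emit:
arm_command:
  steps: [0,0,0,0,0,-1,0,0,0,0,0,0,-1,0,0,0,0,0,0,-1,0,0,0,0,0,0,-1,0,0,0,0,0,0,-1,0,0,0,0,0,0,-1,0,0,0,0,0,0,-1,0,0,0,0,0,0,-1,0,0,0,0,0,0,-1,0,0,0,0,0,0,-1,0]

```text
time: 6.88
tool_pos: [0.4563, -0.2728, 0.1086]
tcp_rot: [-3.14, -0.096, 0.0]
wrist_force: [-0.6, 1.1, -1.8]
width: 0.218
```

```bash
python3 - <<'E'
from h import *
to([.537,.256,.10],5.2)
c=bot.read_camera("scene");cv2.imwrite("pics/b.png",cv2.resize(c["img"][50:300,150:470,::-1],None,fx=2,fy=2))
E
```

```text
t6.88 p [ 0.4563 -0.2728  0.1086] jaw deg 3.5 zax [-0.  0. -1.] w 0.218 F [-0.6  1.1 -1.8]
turn az units -0.2837493049952968 deg 1.702495829971781
shift units after turn [  4.28 -17.31   0.29]
```

View pics/b.png

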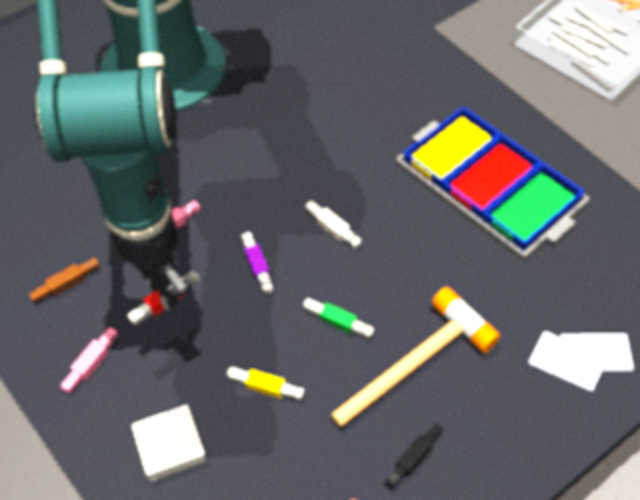

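Emit:
arm_command:
  steps: [0.24,-0.96,0,0,0,-0.28,0,0.24,-0.96,0,0,0,0,0,0.24,-0.96,0,0,0,0,0,0.24,-0.96,0,0,0,0,0,0.24,-0.96,0,0,0,0,0,0.24,-0.96,0,0,0,0,0,0.24,-0.96,0,0,0,0,0,0.24,-0.96,0,0,0,0,0,0.24,-0.96,0,0,0,0,0,0.24,-0.96,0,0,0,0,0]

```text
time: 8.18
tool_pos: [0.504, 0.021, 0.1086]
tcp_rot: [-3.139, -0.134, -0.0]
wrist_force: [-0.7, -1.0, -0.9]
width: 0.219
```

Emit:
arm_command:
  steps: [0.24,-0.96,0,0,0,0,0,0.24,-0.96,0,0,0,0,0,0.24,-0.96,0,0,0,0,0,0.24,-0.96,0,0,0,0,0,0.24,-0.96,0,0,0,0,0,0.24,-0.96,0,0,0,0,0,0.24,-0.96,0,0,0,0,0,0.2,-0.96,0,0,0,0,0,0,0,0,0,0,0,0]

```text
time: 9.3
tool_pos: [0.5405, 0.2562, 0.1087]
tcp_rot: [-3.138, -0.138, -0.001]
wrist_force: [-0.7, 0.1, -1.4]
width: 0.221
```

```bash
python3 - <<'E'
from h import *
to([.537,.256,.030],5.2)
for n in("scene","top"):
    c=bot.read_camera(n);cv2.imwrite(f"pics/c{n}.png",cv2.resize(c["img"][60:260,300:500,::-1] if n=="scene" else c["img"][120:280,120:280,::-1],None,fx=3,fy=3))
E
```

```text
t9.30 p [0.5405 0.2562 0.1087] jaw deg 5.0 zax [ 0.  0. -1.] w 0.221 F [-0.7  0.1 -1.4]
turn az units -0.027756291771420177 deg 0.16653775062852105
shift units after turn [-0.12 -0.01  2.62]
```

View pics/cscene.png

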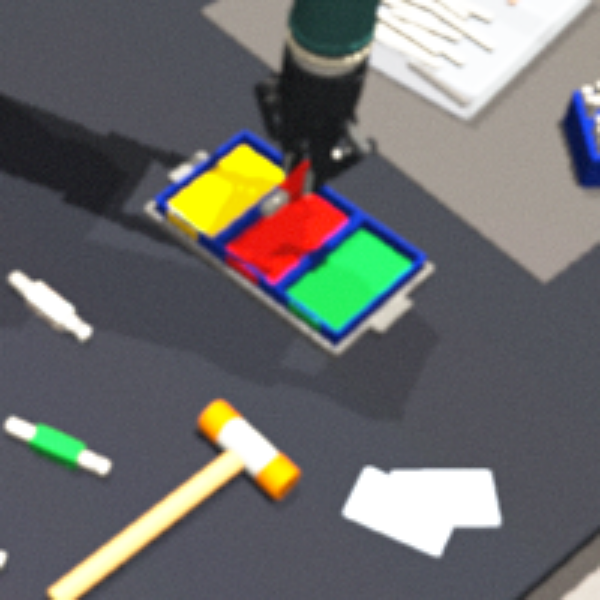

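View pics/ctop.png

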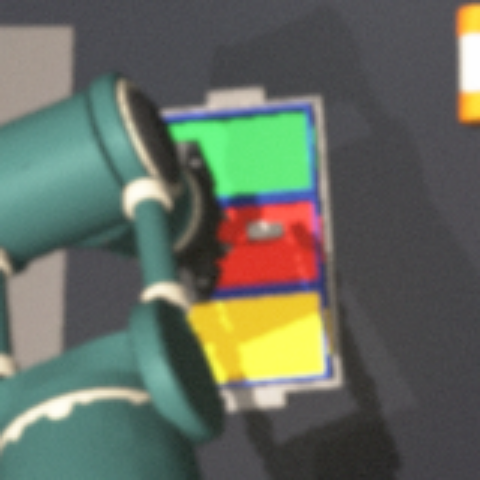

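Emit:
arm_command:
  steps: [-0.1,0,0.7,0,0,0,0,0,0,0.7,0,0,0,0,0,0,0.5,0,0,0,0,0,0,0.4,0,0,0,0,0,0,0.2,0,0,0,0,0,0,0,0,0,0,0,0,0,0,0,0,0,0]

```text
time: 10.28
tool_pos: [0.538, 0.2544, 0.0338]
tcp_rot: [-3.138, -0.136, -0.002]
wrist_force: [-0.6, 0.5, -0.6]
width: 0.221
```

Emit:
arm_command:
  steps: [0,0,0.08,0,0,0,0,0,0,0.06,0,0,0,0,0,0,0,0,0,0,0]

```text
time: 10.65
tool_pos: [0.5378, 0.2543, 0.0296]
tcp_rot: [-3.138, -0.136, -0.001]
wrist_force: [-1.0, -0.9, 4.1]
width: 0.217
```

Contact with the floor is felt (+5 N). Release within the bay width, then lift.

Emit:
arm_command:
  steps: [0,0,0,0,0,0,0.36,0,0,0,0,0,0,0.36,0,0,0,0,0,0,0.36,0,0,-0.2,0,0,0,0.36,0,0,-0.5,0,0,0,0.36,0,0,-0.9,0,0,0,0.36,0,0,-0.9,0,0,0,0.36,0,0,-0.5,0,0,0,1]

```text
time: 11.65
tool_pos: [0.5388, 0.2547, 0.122]
tcp_rot: [-3.137, -0.136, -0.006]
wrist_force: [0.5, 0.0, -0.5]
width: 0.56
```

```bash
python3 - <<'E'
from h import *
to([.602,-.225,.11],32+90-180)
to([.602,-.225,.11],32+90)
for n in("scene",):
    c=bot.read_camera(n);cv2.imwrite(f"pics/d{n}.png",cv2.resize(c["img"][60:260,300:500,::-1] if n=="scene" else c["img"][120:280,120:280,::-1],None,fx=3,fy=3))
E
```

```text
t11.65 p [0.5388 0.2547 0.122 ] jaw deg 5.0 zax [ 0.004  0.002 -1.   ] w 0.560 F [ 0.5  0.  -0.5]
turn az units 10.49526072459034 deg -62.97156434754204
shift units after turn [14.68  6.69  0.4 ]
t11.65 p [0.5388 0.2547 0.122 ] jaw deg 5.0 zax [ 0.004  0.002 -1.   ] w 0.560 F [ 0.5  0.  -0.5]
turn az units 10.495260724590338 deg -62.97156434754203
shift units after turn [14.68  6.69  0.4 ]
```

View pics/dscene.png

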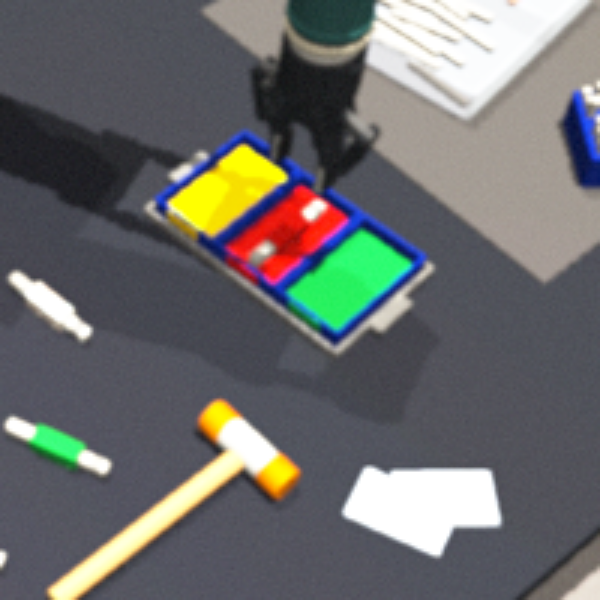

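Emit:
arm_command:
  steps: [0,0,0,0,0,1,1,0,0,0,0,0,1,1,0,0,0,0,0,1,1,0,0,0,0,0,1,1,0,0,0,0,0,1,1,0,0,0,0,0,1,1,0,0,0,0,0,1,1,0,0,0,0,0,1,1,0,0,0,0,0,1,1,0,0,0,0,0,1,1]

```text
time: 12.95
tool_pos: [0.537, 0.2539, 0.1184]
tcp_rot: [2.783, -1.456, -0.001]
wrist_force: [1.6, -0.6, -0.2]
width: 1.001
```

Emit:
arm_command:
  steps: [0.98,0.44,0,0,0,0.5,1,0.98,0.44,0,0,0,0,1,0.98,0.44,0,0,0,0,1,0.98,0.44,0,0,0,0,1,0.98,0.44,0,0,0,0,1,0.98,0.44,0,0,0,0,1,0.98,0.44,0,0,0,0,1,0.98,0.44,0,0,0,0,1,0.98,0.44,0,0,0,0,1,0.98,0.44,0,0,0,0,1]

```text
time: 14.2
tool_pos: [0.5824, -0.0659, 0.1185]
tcp_rot: [2.747, -1.524, -0.001]
wrist_force: [0.5, 1.0, 0.6]
width: 1.003
```

Emit:
arm_command:
  steps: [0.98,0.44,0,0,0,0,1,0.98,0.44,0,0,0,0,1,0.98,0.44,0,0,0,0,1,0.98,0.44,0,0,0,0,1,0.7,0.5,0,0,0,0,0.6,0,0,0,0,0,0,0.6]

```text
time: 14.95
tool_pos: [0.5982, -0.22, 0.1184]
tcp_rot: [2.745, -1.527, -0.001]
wrist_force: [0.6, 0.5, -0.6]
width: 0.608
```

```bash
python3 - <<'E'
from h import *
to([.602,-.225,.021],32+90)
E
```

```text
t14.95 p [ 0.5982 -0.22    0.1184] jaw deg -58.2 zax [-0.001  0.    -1.   ] w 0.608 F [ 0.6  0.5 -0.6]
turn az units -0.02828251672848599 deg 0.16969510037091595
shift units after turn [ 0.21 -0.02  3.25]
```

Emit:
arm_command:
  steps: [0.2,0,0.8,0,0,0,0.6,0,0,0.8,0,0,0,0.6,0,0,0.8,0,0,0,0.6,0,0,0.85,0,0,0,0.6,0,0,0,0,0,0,0.6,0,0,0,0,0,0,0,0,0,0,0,0,0,0,0,0,0,0,0,0,0,0,0,0,0,0,0,0,0,0,0,0,0,0,0]

```text
time: 16.2
tool_pos: [0.6032, -0.2238, 0.0233]
tcp_rot: [-2.747, 1.524, -0.004]
wrist_force: [-0.1, 1.1, 6.1]
width: 0.214
```

```bash
python3 - <<'E'
from h import *
to([.455,.2485,.11],5.2)
E
```

```text
t16.20 p [ 0.6032 -0.2238  0.0233] jaw deg -58.0 zax [ 0.003 -0.001 -1.   ] w 0.214 F [-0.1  1.1  6.1]
turn az units -10.539305482148265 deg 63.23583289288959
shift units after turn [ -3.49 -16.13  -2.89]
```

Emit:
arm_command:
  steps: [0,0,-0.5,0,0,0,0,0,0,-0.9,0,0,0,0,0,0,-0.9,0,0,-1,0,0,0,-0.7,0,0,-1,0,0,0,0,0,0,-1,0,0,0,0,0,0,-1,0,0,0,0,0,0,-1,0,0,0,0,0,0,-1,0,0,0,0,0,0,-1,0,0,0,0,0,0,-1,0]

```text
time: 17.45
tool_pos: [0.6014, -0.2235, 0.1118]
tcp_rot: [3.13, -0.269, -0.001]
wrist_force: [0.9, 0.0, -1.2]
width: 0.217
```

Emit:
arm_command:
  steps: [0,0,0,0,0,-1,0,0,0,0,0,0,-1,0,0,0,0,0,0,-0.54,0,-0.2,-0.95,0,0,0,0,0,-0.2,-0.95,0,0,0,0,0,-0.2,-0.95,0,0,0,0,0,-0.2,-0.95,0,0,0,0,0,-0.2,-0.95,0,0,0,0,0,-0.2,-0.95,0,0,0,0,0,-0.2,-0.95,0,0,0,0,0]

```text
time: 18.7
tool_pos: [0.5413, -0.0278, 0.112]
tcp_rot: [3.138, 0.142, 0.0]
wrist_force: [0.6, 0.4, -1.6]
width: 0.219
```

Emit:
arm_command:
  steps: [-0.2,-0.95,0,0,0,0,0,-0.2,-0.95,0,0,0,0,0,-0.2,-0.95,0,0,0,0,0,-0.2,-0.95,0,0,0,0,0,-0.2,-0.95,0,0,0,0,0,-0.2,-0.95,0,0,0,0,0,-0.2,-0.95,0,0,0,0,0,-0.2,-0.95,0,0,0,0,0,-0.2,-0.95,0,0,0,0,0,0,0,0,0,0,0,0]

```text
time: 19.95
tool_pos: [0.4642, 0.2231, 0.1119]
tcp_rot: [-3.138, -0.147, -0.0]
wrist_force: [-0.5, -1.0, -1.2]
width: 0.213
```

```bash
python3 - <<'E'
from h import *
to([.455,.2485,.0333],5.2)
for n in("scene",):
    c=bot.read_camera(n);cv2.imwrite(f"pics/e{n}.png",cv2.resize(c["img"][60:260,300:500,::-1] if n=="scene" else c["img"][120:280,120:280,::-1],None,fx=3,fy=3))
E
```

```text
t19.95 p [0.4642 0.2231 0.1119] jaw deg 5.4 zax [ 0.  0. -1.] w 0.213 F [-0.5 -1.  -1.2]
turn az units 0.027600240163115092 deg -0.16560144097869056
shift units after turn [-0.23 -0.87  2.62]
```

View pics/escene.png

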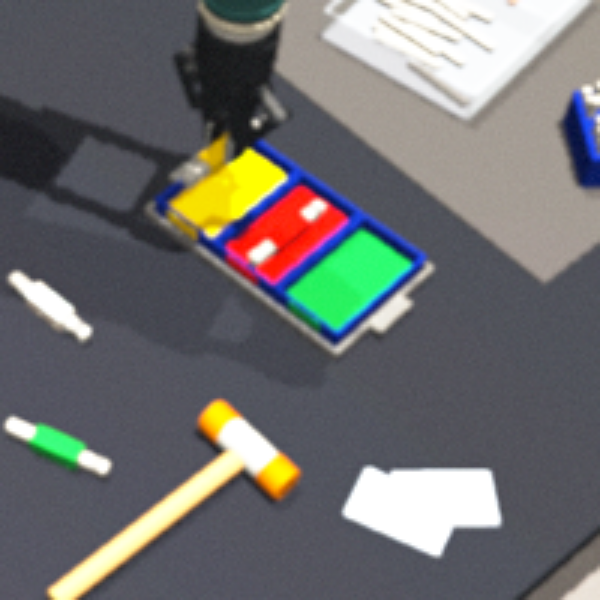

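Emit:
arm_command:
  steps: [-0.23,-0.87,0,0,0,0,0,0,0,0.7,0,0,0,0,0,0,0.7,0,0,0,0,0,0,0.6,0,0,0,0,0,0,0.4,0,0,0,0,0,0,0.2,0,0,0,0,0,0,0,0,0,0,0,0,0,0,0,0,0,0]

```text
time: 21.0
tool_pos: [0.4561, 0.2475, 0.0339]
tcp_rot: [-3.138, -0.143, -0.002]
wrist_force: [-0.4, 0.2, -0.8]
width: 0.214
```

Emit:
arm_command:
  steps: [0,0,0.06,0,0,0,0,0,0,0,0,0,0,0]

```text
time: 21.25
tool_pos: [0.4562, 0.2476, 0.0332]
tcp_rot: [-3.138, -0.143, -0.002]
wrist_force: [-2.7, -2.6, 9.6]
width: 0.218
```

Emit:
arm_command:
  steps: [0,0,0,0,0,0,0.36,0,0,0,0,0,0,0.36,0,0,0,0,0,0,0.36,0,0,-0.2,0,0,0,0.36,0,0,-0.5,0,0,0,0.36,0,0,-0.9,0,0,0,0.36,0,0,-0.9,0,0,0,0.36,0,0,-0.5,0,0,0,1]

```text
time: 22.25
tool_pos: [0.4568, 0.2479, 0.1244]
tcp_rot: [-3.137, -0.143, -0.005]
wrist_force: [-0.1, 0.2, 1.1]
width: 0.554
```

```bash
python3 - <<'E'
from h import *
to([.5845,-.086,.12],23+90)
for n in("scene",):
    c=bot.read_camera(n);cv2.imwrite(f"pics/f{n}.png",cv2.resize(c["img"][60:260,300:500,::-1] if n=="scene" else c["img"][120:280,120:280,::-1],None,fx=3,fy=3))
E
```

```text
t22.25 p [0.4568 0.2479 0.1244] jaw deg 5.2 zax [ 0.003  0.002 -1.   ] w 0.554 F [-0.1  0.2  1.1]
turn az units 12.035106142001544 deg -72.21063685200926
shift units after turn [11.91  0.43  0.15]
```

View pics/fscene.png

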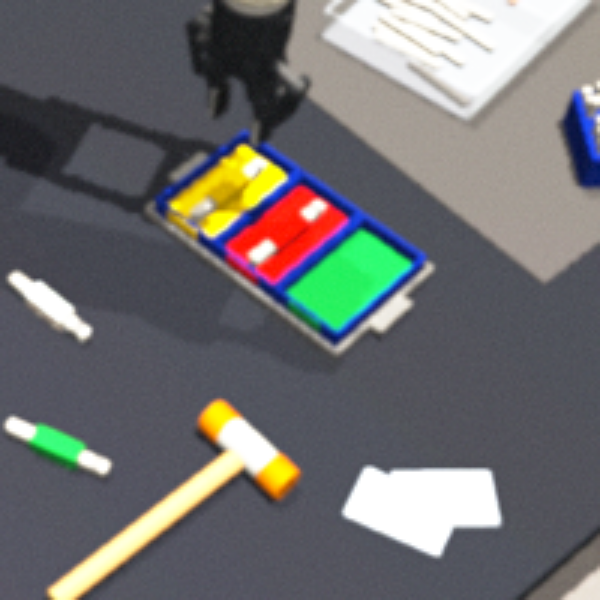

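Yellow lies in its bay (ends at (202,210) and (254,168)). Now green.

Emit:
arm_command:
  steps: [0,0,0,0,0,1,1,0,0,0,0,0,1,1,0,0,0,0,0,1,1,0,0,0,0,0,1,1,0,0,0,0,0,1,1,0,0,0,0,0,1,1,0,0,0,0,0,1,1,0,0,0,0,0,1,1,0,0,0,0,0,1,1,0,0,0,0,0,1,1]

```text
time: 23.55
tool_pos: [0.4551, 0.2471, 0.1211]
tcp_rot: [2.786, -1.45, -0.001]
wrist_force: [0.3, -0.1, 0.4]
width: 0.997
```

Emit:
arm_command:
  steps: [0,0,0,0,0,1,1,0,0,0,0,0,1,1,0.95,0.03,0,0,0,0,1,0.95,0.03,0,0,0,0,1,0.95,0.03,0,0,0,0,1,0.95,0.03,0,0,0,0,1,0.95,0.03,0,0,0,0,1,0.95,0.03,0,0,0,0,1,0.95,0.03,0,0,0,0,1,0.95,0.03,0,0,0,0,1]

```text
time: 24.8
tool_pos: [0.5387, 0.034, 0.1212]
tcp_rot: [2.623, -1.729, -0.001]
wrist_force: [-0.0, -0.2, 0.2]
width: 0.998
```

Emit:
arm_command:
  steps: [0.95,0.03,0,0,0,0,1,0.95,0.03,0,0,0,0,1,0.95,0.03,0,0,0,0,1,0.95,0.03,0,0,0,0,0.6,0,0,0,0,0,0,0.6,0,0,0,0,0,0,0.6]

```text
time: 25.55
tool_pos: [0.5797, -0.0708, 0.1211]
tcp_rot: [2.622, -1.729, -0.002]
wrist_force: [-0.1, 0.0, -0.4]
width: 0.597
```

```bash
python3 - <<'E'
from h import *
to([.585,-.086,.021],23+90)
E
```

```text
t25.55 p [ 0.5797 -0.0708  0.1211] jaw deg -66.8 zax [-0.001  0.001 -1.   ] w 0.597 F [-0.1  0.  -0.4]
turn az units 0.03157657299703942 deg -0.18945943798223652
shift units after turn [0.54 0.04 3.34]
```

Emit:
arm_command:
  steps: [0.54,0.04,0.8,0,0,0,0.6,0,0,0.8,0,0,0,0.6,0,0,0.8,0,0,0,0.6,0,0,0.9,0,0,0,0.6,0,0,0,0,0,0,0.6,0,0,0,0,0,0,0,0,0,0,0,0,0,0,0,0,0,0,0,0,0,0,0,0,0,0,0,0,0,0,0,0,0,0,0]

```text
time: 26.8
tool_pos: [0.5871, -0.0867, 0.0244]
tcp_rot: [-2.622, 1.729, -0.004]
wrist_force: [-1.0, 1.8, 6.6]
width: 0.215
```

```bash
python3 - <<'E'
from h import *
to([.6195,.2635,.115],5.2)
E
```

```text
t26.80 p [ 0.5871 -0.0867  0.0244] jaw deg -66.8 zax [ 0.003 -0.    -1.   ] w 0.215 F [-1.   1.8  6.6]
turn az units -11.999545768604653 deg 71.99727461162792
shift units after turn [  2.13 -11.53  -3.02]
```

Emit:
arm_command:
  steps: [0,0,-0.5,0,0,0,0,0,0,-0.9,0,0,0,0,0,0,-0.9,0,0,-1,0,0,0,-0.7,0,0,-1,0,0,0,0,0,0,-1,0,0,0,0,0,0,-1,0,0,0,0,0,0,-1,0,0,0,0,0,0,-1,0,0,0,0,0,0,-1,0,0,0,0,0,0,-1,0]

```text
time: 28.05
tool_pos: [0.5854, -0.0867, 0.1131]
tcp_rot: [3.1, -0.508, -0.0]
wrist_force: [-0.2, 0.5, -1.5]
width: 0.214
```

Emit:
arm_command:
  steps: [0,0,0,0,0,-1,0,0,0,0,0,0,-1,0,0,0,0,0,0,-1,0,0,0,0,0,0,-1,0,0.18,-0.96,0,0,0,0,0,0.18,-0.96,0,0,0,0,0,0.18,-0.96,0,0,0,0,0,0.18,-0.96,0,0,0,0,0,0.18,-0.96,0,0,0,0,0,0.18,-0.96,0,0,0,0,0]

```text
time: 29.3
tool_pos: [0.6021, 0.0892, 0.1132]
tcp_rot: [3.138, 0.143, -0.0]
wrist_force: [0.2, -0.9, -0.8]
width: 0.219
```

Emit:
arm_command:
  steps: [0.18,-0.96,0,0,0,0,0,0.18,-0.96,0,0,0,0,0,0.18,-0.96,0,0,0,0,0,0.18,-0.96,0,0,0,0,0,0.18,-0.96,0,0,0,0,0,0.18,-0.96,0,0,0,0,0,0,0,0,0,0,0,0,0,0,0,0,0,0,0]

```text
time: 30.3
tool_pos: [0.6185, 0.2629, 0.1127]
tcp_rot: [3.138, 0.143, -0.001]
wrist_force: [0.5, -0.3, -2.4]
width: 0.217
```

```bash
python3 - <<'E'
from h import *
to([.6195,.2635,.0344],5.2)
for n in("scene",):
    c=bot.read_camera(n);cv2.imwrite(f"pics/g{n}.png",cv2.resize(c["img"][60:260,300:500,::-1] if n=="scene" else c["img"][120:280,120:280,::-1],None,fx=3,fy=3))
E
```

```text
t30.30 p [0.6185 0.2629 0.1127] jaw deg 5.2 zax [-0.001 -0.001 -1.   ] w 0.217 F [ 0.5 -0.3 -2.4]
turn az units 0.005368615965636536 deg -0.03221169579381922
shift units after turn [ 0.03 -0.02  2.61]
```

View pics/gscene.png

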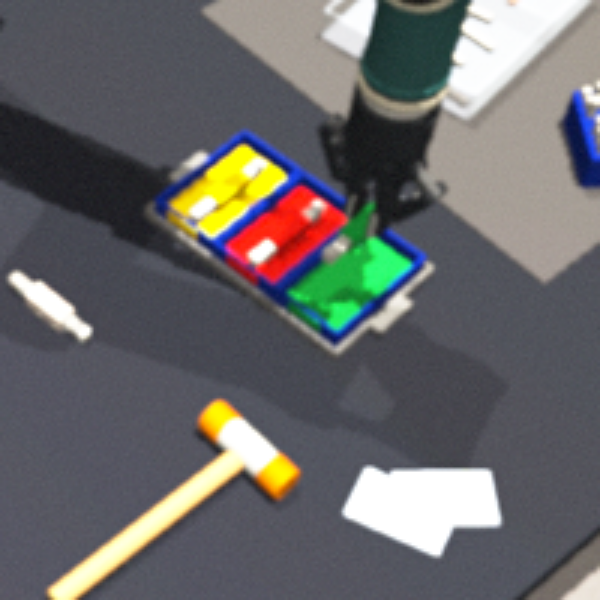

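The green punch hangs level over its bay at (345,240); set it down.

Emit:
arm_command:
  steps: [0,0,0.7,0,0,0,0,0,0,0.7,0,0,0,0,0,0,0.6,0,0,0,0,0,0,0.4,0,0,0,0,0,0,0.2,0,0,0,0,0,0,0,0,0,0,0,0,0,0,0,0,0,0]

```text
time: 31.22
tool_pos: [0.6194, 0.2637, 0.035]
tcp_rot: [-3.138, -0.143, -0.002]
wrist_force: [0.4, 0.4, -1.1]
width: 0.212
```

Emit:
arm_command:
  steps: [0,0,0.05,0,0,0,0,0,0,0,0,0,0,0]

```text
time: 31.48
tool_pos: [0.6195, 0.2637, 0.0345]
tcp_rot: [-3.138, -0.143, -0.002]
wrist_force: [-2.2, -0.4, 5.3]
width: 0.217
```

Floor contact; release, lift, and back away for a clear look.

Emit:
arm_command:
  steps: [0,0,0,0,0,0,0.36,0,0,0,0,0,0,0.36,0,0,0,0,0,0,0.36,0,0,-0.2,0,0,0,0.36,0,0,-0.5,0,0,0,0.36,0,0,-0.9,0,0,0,0.36,0,0,-0.9,0,0,0,0.36,0,0,-0.9,0,0,0,0.36,0,0.9,-0.5,0,0,0,0.36,0,0.9,-0.3,0,0,0,0.36]

```text
time: 32.72
tool_pos: [0.6249, 0.2098, 0.1623]
tcp_rot: [-3.137, -0.144, -0.006]
wrist_force: [-0.3, 0.5, -0.2]
width: 0.364
```

Emit:
arm_command:
  steps: [0,0.95,0,0,0,0,1,0,0.95,0,0,0,0,1,0,0.95,0,0,0,0,1,0,0.95,0,0,0,0,1,0,0.95,0,0,0,0,1,0,0.95,0,0,0,0,1,0,0.95,0,0,0,0,1,0,0.95,0,0,0,0,1,0,0.95,0,0,0,0,1,0,0,0,0,0,0,1]

```text
time: 33.98
tool_pos: [0.6477, -0.0477, 0.1607]
tcp_rot: [3.138, 0.139, 0.003]
wrist_force: [-0.4, -0.5, -0.0]
width: 1.002
```

```bash
python3 - <<'E'
from h import *
tool()
T=bot.read_camera("top");S=bot.read_camera("scene")
cv2.imwrite("pics/ht.png",T["img"][:,:,::-1]);cv2.imwrite("pics/hs.png",S["img"][:,:,::-1])
cv2.imwrite("pics/hz.png",np.hstack([cv2.resize(T["img"][140:265,150:260,::-1],(370,420)),cv2.resize(S["img"][95:185,340:450,::-1],(420,420))]))
# steel ends inside the caddy: pale blobs
for n,c,b in(("top",T,(140,265,165,240)),("scene",S,(110,180,355,445))):
    h=cv2.cvtColor(c["img"],cv2.COLOR_RGB2HSV);m=((h[...,1]<110)&(h[...,2]>110)).astype(np.uint8);q=np.zeros_like(m);q[b[0]:b[1],b[2]:b[3]]=m[b[0]:b[1],b[2]:b[3]]
    k,l,st,ce=cv2.connectedComponentsWithStats(q)
    for i in range(1,k):
        if st[i][4]>6: print(n,st[i][4],ce[i].round(1),ray(c,ce[i],.026)[0,:2].round(4))
E
```

```text
t33.98 p [ 0.6477 -0.0477  0.1607] jaw deg 5.1 zax [ 0.002 -0.001 -1.   ] w 1.002 F [-0.4 -0.5 -0. ]
top 1608 [205.2 210.2] [0.5151 0.241 ]
top 86 [213.  169.6] [0.6235 0.2228]
top 77 [183.7 172.1] [0.6169 0.3006]
top 72 [215.4 200. ] [0.542  0.2145]
top 65 [186.2 202.4] [0.5357 0.2917]
top 72 [217.3 230.7] [0.4609 0.2078]
top 66 [188.2 233.3] [0.4541 0.2842]
scene 161 [437.8 114.8] [0.5584 0.4152]
scene 35 [384.7 115.3] [0.4536 0.2849]
scene 7 [361.6 115.3] [0.4074 0.2287]
scene 54 [381. 130.] [0.4909 0.2346]
scene 28 [368.6 128.6] [0.4625 0.2091]
scene 38 [404.3 129.5] [0.5349 0.2915]
scene 451 [404.9 159.6] [0.6196 0.2115]
scene 53 [386.9 143.7] [0.5419 0.2117]
scene 44 [425.4 143.9] [0.6161 0.3007]
scene 60 [408.1 159. ] [0.624  0.2203]
scene 46 [363.8 175.2] [0.5848 0.0803]
```

View pics/hz.png

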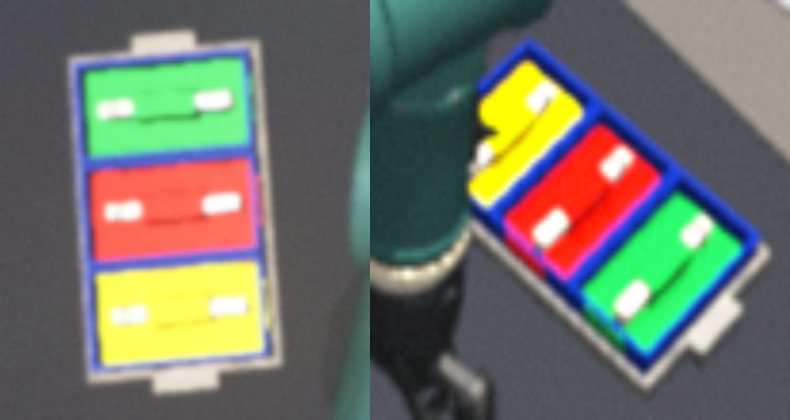

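View pics/hs.png

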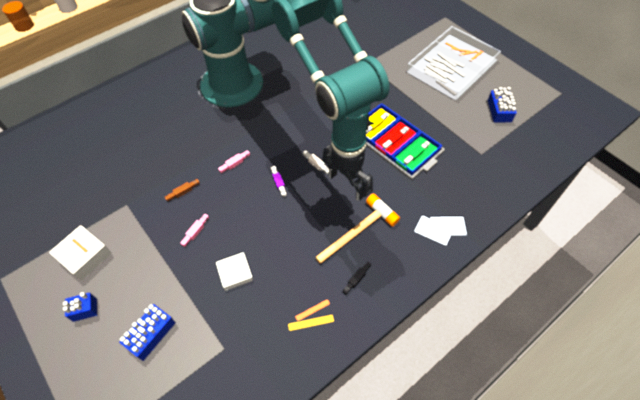

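```bash
python3 -c "
from workcell import bot
print(bot.finish_job())"
```

```text
the job is handed in; nothing more can be done
None
```

I put the red, yellow and green punches into the bays of their own colours and handed the job in at about 34 s. I lowered each one until the wrist force showed floor contact, then released it.

- **Placing:** In the last pictures from both cameras, the punch centres lie within about 4 mm of the bay middles. The steel ends worked out at floor-resting height agree between the two views to about 3 mm, so all three lie level on the floor. Yellow's lower end was partly hidden by the arm in the scene view, so that end rests mainly on the top view.
- **Left alone:** By eye in the scene picture, the white and purple punches, the mallet, the block and the look-alikes sit where they were at the start. I did not measure their shifts in numbers.
- **Gripper:** It was open at 0.16 m height, clear of the caddy, with wrist force near zero.

No check failed.

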